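Jog a pair of purse end blocks flush and pack it

TASK

Make up one set of purse ends: take the wooden end block out of the stock tray's lane, lay it on its mate on the squaring board, and press the two gently home against both fences until they are stacked flush and square. Then take the squared pair together in one grip and set it flat, still flush, centred on the pad of the packing tray's empty bay. Set the blocks down rather than dropping them, and leave the packed pair, the spools, the tin, the weight and the bottle as they are.

Things in the scene. Friction and masses are not known exactly. Their poses are not given: they have to be found in the camera images.
- end_block: Plain light-wood purse end block, 66 x 46 x 16 mm, about 40 g, with two small dark dots on its upper face. At the start it lies flat in one lane of the stock tray, its 66 mm length along the lane. Origin: centre of its underside; x along the 66 mm length, y along the 46 mm width, z up.
- mate_block: An identical block, 66 x 46 x 16 mm, about 40 g. At the start it lies flat and up to 13 degrees askew on the squaring board, 15 to 45 mm short of its place against either fence. Origin: centre of its underside; x along its length, y along its width, z up.
- squaring_board: Fixed grey laminate board 190 (x) x 150 (y) x 12 mm; two wooden fences 15 mm thick stand 26 mm above its face. Long fence along x: inner face at y = +45 mm, x from -75 to +80 mm, cut right through by a finger notch from x = +10 to +54 mm (edge at +54 rounded). Short fence along y: inner face at x = +65 mm, y from -45 to +45 mm. Other sides open. Origin: centre of the underside, on the table; z up.
- corner (a point): Inside corner where the inner faces of the two fences meet at the board's upper face, 12 mm above the table. Axes as the board's. Blocks pushed home lie with their length along the long fence, centres 33 mm along -x and 23 mm along -y from here, opposite the notch.
- stock_tray: Fixed tray 220 (x) x 124 (y) mm, 8 mm floor, two lanes along x, each 50 mm wide: at y = -29 mm (holds the end block) and y = +29 mm (two spools). Lane walls 8 mm thick rise 16 mm above the floor, as high as the block; 4 mm lips across the ends at x = -107 and +107 mm. Origin: centre of its underside; z up.
- packing_tray: Fixed tray 105 (x) x 214 (y) mm, 8 mm floor, two bays side by side in y, each marked by a cork pad 72 (x) x 40 (y) mm whose top is 16 mm above the table. Along both ends of the bays run 8 mm walls, 72 mm apart in x, rising 22 mm above the pads. The pad at y = +52 mm holds a packed pair; the one at y = -52 mm is empty. Origin: centre of its underside; z up.
- empty_bay (a point): Centre of the top of the empty bay's pad (16 mm above the table); axes as the packing tray's. The pair lies centred here with its 66 mm length along x, overhanging the pad by 3 mm on either long side.
- packed_low: Lower block of the pair already packed in the other bay, same size; leave alone. Origin: centre of its underside.
- packed_top: Upper block of the packed pair, same size; leave alone. Origin: centre of its underside.
- spool_1: Thread spool standing in the other lane of the stock tray, 28 mm across, 42 mm high; leave alone. Origin: centre of its underside.
- spool_2: A second such spool in the same lane; leave alone.
- button_tin: Round tin 75 mm across, 30 mm high, on the table; leave alone.
- pattern_weight: Dark steel weight with a knob, 48 mm across, 40 mm high, on the table; leave alone.
- glue_bottle: White bottle 44 mm across, 110 mm high, standing on the table; leave alone.
Not all that is in view belongs to the job. What is shaped like the mate_block but grey or turquoise is not meant.

How it is judged (in metres and radians):
On the way, in this order (a step that is already met when the one before it is completed fails the run):
1. both blocks lie stacked on the squaring board, square and home against both fences (each within 1.8 mm of either fence and 2 degrees) ((z of end_block in the frame of mate_block between 0.0135 and 0.0185 m or z of mate_block in the frame of end_block between 0.0135 and 0.0185 m) and x of end_block in the frame of corner between -0.0348 and -0.031 m and y of end_block in the frame of corner between -0.0248 and -0.021 m and angle between the x axis of each of end_block, mate_block and the x axis of corner, either way round below 0.035 rad and z of each of end_block, mate_block in the frame of corner below 0.019 m and x of mate_block in the frame of corner between -0.0348 and -0.031 m and y of mate_block in the frame of corner between -0.0248 and -0.021 m), for 0.2 s.
2. the pair is lifted together off the board, still stacked flush (within 3 mm) ((z of end_block in the frame of mate_block between 0.0135 and 0.0185 m or z of mate_block in the frame of end_block between 0.0135 and 0.0185 m) and horizontal distance between end_block and mate_block below 0.003 m and angle between the x axis of end_block and the x axis of mate_block, either way round below 0.04 rad and z of each of end_block, mate_block in the frame of corner above 0.03 m), for 0.2 s.
At the end, for the whole second after the job is handed in: Both blocks lie flat (within 3 degrees) on the pad of the empty bay of the packing tray, one on the other, centred within 4.5 mm along and 5 mm across the bay, their edges flush within 3 mm and 2 degrees, at rest and released ((z of end_block in the frame of mate_block between 0.0135 and 0.0185 m or z of mate_block in the frame of end_block between 0.0135 and 0.0185 m) and horizontal distance between end_block and mate_block below 0.003 m and angle between the x axis of end_block and the x axis of mate_block, either way round below 0.04 rad and x of end_block in the frame of empty_bay between -0.0045 and 0.0045 m and y of end_block in the frame of empty_bay between -0.005 and 0.005 m and z of end_block in the frame of empty_bay between -0.002 and 0.0185 m and angle between each of end_block, mate_block's own z axis and vertical below 0.05 rad and angle between the x axis of each of end_block, mate_block and the x axis of empty_bay, either way round below 0.1 rad and linear speed of each of end_block, mate_block below 0.02 m/s and contact force between the fingers and end_block below 0.1 N and x of mate_block in the frame of empty_bay between -0.0045 and 0.0045 m and y of mate_block in the frame of empty_bay between -0.005 and 0.005 m and z of mate_block in the frame of empty_bay between -0.002 and 0.0185 m and contact force between the fingers and mate_block below 0.1 N); the robot touches nothing.
It fails at once if a block is dropped or flung (moves faster than 0.5 m/s while no finger touches it) ((linear speed of end_block above 0.5 m/s and contact force between the fingers and end_block below 0.01 N) or (linear speed of mate_block above 0.5 m/s and contact force between the fingers and mate_block below 0.01 N)).
It fails at once if a block is pressed against the squaring board with more than 80 N (contact force between any of end_block, mate_block and squaring_board above 80 N).
It fails at once if the packed pair is disturbed (moved more than 6 mm) (distance of any of packed_low, packed_top from where it was at the start of the episode above 0.006 m).
It fails at once if a spool, the tin, the weight or the bottle is disturbed (moved more than 20 mm) (distance of any of spool_1, spool_2, button_tin, pattern_weight, glue_bottle from where it was at the start of the episode above 0.02 m).
It also fails if it takes over 72 s, if anything falls off the work surface, if the arm or the gripper's body presses on something with over 40 N, if the wrist force passes 120 N, or if a joint passes its speed limit or range.

ROBOT

A 6-joint arm with a two-finger parallel gripper is mounted at the origin on the work surface. World frame = base frame: x ahead of the robot, y to its left, z up, the work surface at z = 0. Lengths are in m, angles in degrees, forces in N, time in s.
With the tool pointing down it reaches from about 0.4 to 0.825 m from the base axis. Payload 7 kg.
Tool frame: the origin (TCP) lies on the centre line of the jaws, within the pads' length; the fingertips stand 11 mm ahead of it and the grasp point (between the pads) lies 8 mm behind it; z points along the fingers, y is the line along which they close (so a half turn about z gives the same grasp; the last joint's range is limited). The gripper opens to 88 mm and grips with 3 to 60 N. Pads are 19 mm wide; open, the fingers measure 130 mm over their backs; the gripper's body (78 mm by 193 mm) begins 47 mm behind the grasp point.
Start: joints at [87.554, 20.546, 0.682, 0, -70.136, -16.507], TCP at [0.219, 0.638, 0.238] pointing down, gripper open.
Joint ranges: [-176.03, 176.03], [-82.01, 121.73], [-58.28, 71.71], [-173.87, 95.51], [-174.79, -0.11], [-173.66, 173.66]. Speed limits (degrees/s): [136.94, 136.94, 172.46, 180, 180, 180].

INTERFACE

Orientations are given as [roll, pitch, yaw] about the fixed x, y, z axes, in that order (R = Rz(yaw) Ry(pitch) Rx(roll)).
In Python, from plant import r, capture, camera_model, job gives the robot as it stands.
- The arm moves only by the tool drive_tool, never from a script. Its argument "increments" is a list that holds one entry, the list of rows, each a list of 5 numbers: the gripper's target within -1 to 1 (fully open at 1, half-way at 0, shut at -1), then the shift along the tool's x, y, z scaled (see below), then the turn about the tool's z scaled (see below). In form: [[[gripper, tx, ty, tz, roll], ...]]. A call has 1 to 5 rows; each row is the pose to reach, as a shift and turn from the pose commanded when the call began, along the tool's axes at that moment, turning the shorter way round; what a row does not reach only later rows make up. The controller multiplies each number of a shift by 120 mm and each number of a turn by 360 degrees. A row lasts 1/8 s, in which the tool goes at most 62.5 mm and 10.7 degrees, less where a joint would pass 70% of its speed; a pose out of reach is approached as far as the arm can. A call with a number of a shift or a turn outside -1 to 1 is refused whole. A call with a gripper value outside its range is refused whole. The fingers move at their own pace and stop on an object; "squeeze" is the grip in N (left out, the last holds). Time passes only in rows, so rows that repeat a pose let the fingers close. It gives the time, the measured TCP pose, the force, the opening and the grip force at its end, in the units of the state.
- r.get_state(): the state, without advancing time (a new reading comes with each control period).
- capture(name): name is "side" or "top" or "wrist"; returns the picture (480x640x3 uint8, red, green, blue); there is no depth.
- camera_model(name): a dict with "camera_matrix" (3x3 intrinsics, pixels), "rvec" (rotation vector, rad) and "tvec" (3), from world to camera coordinates, as OpenCV has them. Camera axes: x right, y down, z forward; pixel columns grow to the right and rows downward; lengths in m; the calibration is good to about 2 mm. A picture is of the moment at which its call begins: read the wrist's pose just before it. camera_model takes no time and is no camera call; for the wrist camera it gives the pose at the moment of the call.
- job.close_job(): hands the job in; it is judged then, once.
The state is a dict: "time_s": time; "joints": joint angles; "qd": joint speeds; "joint_torque": joint torques, N m; "tcp_pos": TCP position; "eef_rot": TCP orientation; "contact_force": force on the tool from outside, world axes, zero at the start; "moment": the same for the moment, N m; "gripper_width": finger opening in m; "gripper_force": force on a finger pad.
Only numpy, scipy, OpenCV 4.12 (cv2) and the standard library are available. Lean on these libraries where they do the work, as an engineer would, in place of code of your own. Each camera call takes 0.05 s, during which the arm holds its last target. There are 200 camera calls.

## Working session

There is one attempt and no reset: what is moved stays moved. The work goes in short steps, Python scripts to look and compute and a tool call to move; the robot and the scene stay as the last step left them, time stands still between calls to the robot, and variables do not carry over. Pictures are saved under pics/ and viewed, at most 10 in all, crops included, and the job is handed in when it is done.

Besides the shell and the picture viewer there is one more tool, called after "Call:" in YAML: its name, and indented under it one key for each argument. drive_tool: Moves the arm, as the interface text tells. Its arguments: {"type":"object","properties":{"increments":{"type":"array"},"squeeze":{"type":"number"}},"required":["increments"]}

```bash
mkdir -p pics; python3 - <<'E'
from plant import r,capture,camera_model
import cv2
s=r.get_state();print(s)
for n in("top","side"):
    cv2.imwrite(f"pics/{n}0.png",capture(n)[:,:,::-1]);m=camera_model(n);print(n,m)
E
```

```text
{'time_s': 0.0, 'joints': array([ 8.75550024e+01,  2.05905099e+01,  6.32580056e-01, -1.92132546e-02,
       -7.01350767e+01, -1.65081765e+01]), 'qd': array([ 0.10646712, -0.00687923, -0.00361658,  0.14555903,  0.19573595,
        0.06238879]), 'joint_torque': array([ 9.17509860e-04, -5.82721531e+01,  2.93050039e+01,  6.99746042e+00,
        6.99714728e-03, -1.45507329e-04]), 'tcp_pos': array([0.21909878, 0.63794866, 0.2366269 ]), 'eef_rot': array([ 1.79905695e+02, -9.11333351e-03, -1.89597100e+01]), 'contact_force': array([-0.86599587, -0.5173032 ,  0.15486217]), 'moment': array([ 0.02799114,  0.0340037 , -0.04841731]), 'gripper_force': 0.0, 'gripper_width': 0.08774279761160983}
top {'camera_matrix': array([[469.1898259 ,   0.        , 314.72531762],
       [  0.        , 469.1898259 , 239.98295775],
       [  0.        ,   0.        ,   1.        ]]), 'rvec': array([ 2.19678478, -2.19074508,  0.12356148]), 'tvec': array([-0.0072398 ,  0.57300896,  0.89719466])}
side {'camera_matrix': array([[483.48252377,   0.        , 314.90501269],
       [  0.        , 483.48252377, 234.28510103],
       [  0.        ,   0.        ,   1.        ]]), 'rvec': array([ 2.15093467, -0.68116871,  0.33528104]), 'tvec': array([-0.48122295,  0.23587437,  0.90363898])}
```

View pics/top0.png

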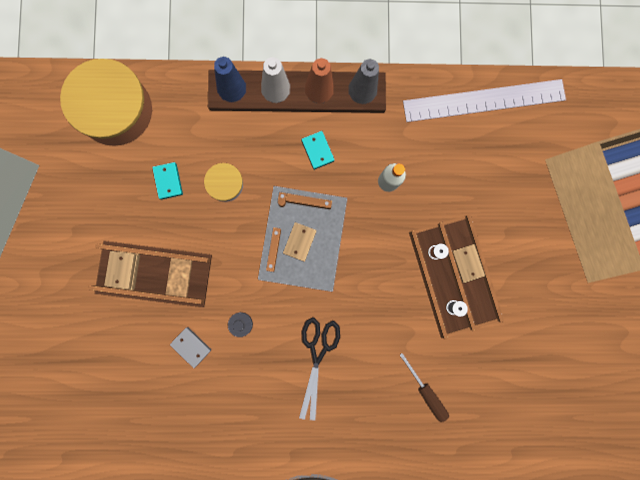

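View pics/side0.png

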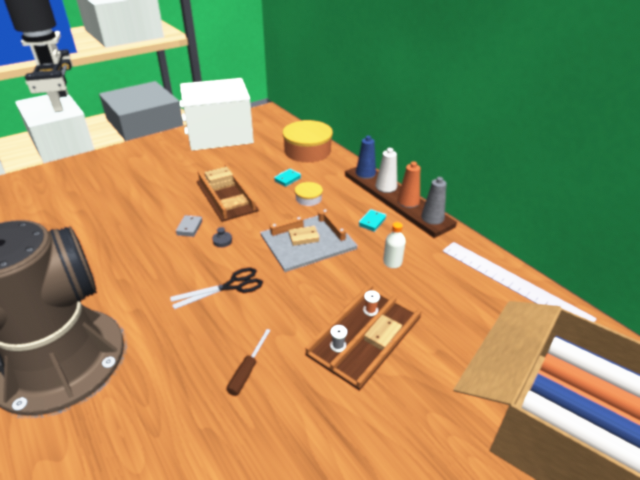

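The top view shows the end block at about (468,262) in the stock tray and the mate at about (300,242) on the board. The corner is near (285,207) and the empty pad near (178,277), with a packed pair at about (121,270). The side view confirms this layout and shows the bottle at (395,248).

```bash
cat > h.py <<'E'
from plant import r,capture,camera_model
import numpy as np,cv2
def ray(m,px,z):
    K,R,t=m["camera_matrix"],cv2.Rodrigues(m["rvec"])[0],m["tvec"]
    px=np.atleast_2d(np.array(px,float)); zz=np.broadcast_to(z,len(px))
    d=np.c_[px,np.ones(len(px))]@np.linalg.inv(K).T@R; c=-R.T@t
    return c+d*((zz-c[2])/d[:,2])[:,None]
def proj(m,P): return cv2.projectPoints(np.array(P,float).reshape(-1,1,3),m["rvec"],m["tvec"],m["camera_matrix"],None)[0][:,0]
def go(x,y,z,yaw,s=None):
    "scaled shift to target"
    s=s or r.get_state(); p=s["tcp_pos"]; a=np.radians(s["eef_rot"][2]); d=np.array([x,y,z])-p
    dy=(yaw-s["eef_rot"][2]+90)%180-90
    c,n=np.cos(a),np.sin(a)
    print("tcp",p.round(4),"rot",s["eef_rot"].round(2),"->",np.round([(c*d[0]+n*d[1])/.12,(n*d[0]-c*d[1])/.12,-d[2]/.12,-dy/360],4),"t",round(s["time_s"],2),"w",round(s["gripper_width"],4))
def look(name,n="wrist"):
    m=camera_model(n);im=capture(n)[:,:,::-1].copy();cv2.imwrite(f"pics/{name}.png",im);np.save(f"pics/{name}.npy",m,allow_pickle=True);return im,m
E
python3 - <<'E'
from h import *
m=camera_model("top")
for k,p,z in[("end",(468,262),.024),("mate",(300,242),.028),("corner",(285,207),.012),("pad",(178,277),.016),("bottle",(392,185),.05),("TL",(276,187),.012),("TR",(347,198),.012),("BR",(332,291),.012),("BL",(259,280),.012),("stA",(412,233),.024),("stB",(443,336),.024),("stC",(499,320),.024),("stD",(467,218),.024)]:print(k,ray(m,p,z)[0].round(3))
w=camera_model("wrist");R=cv2.Rodrigues(w["rvec"])[0];print(-R.T@w["tvec"],R.round(3),w["camera_matrix"])
go(.45,.25,.25,0)
E
```

```text
end [ 0.531 -0.308  0.024]
mate [0.569 0.023 0.028]
corner [0.64  0.053 0.012]
pad [0.5   0.261 0.016]
bottle [ 0.678 -0.154  0.05 ]
TL [0.68  0.072 0.012]
TR [ 0.659 -0.071  0.012]
BR [ 0.473 -0.04   0.012]
BL [0.495 0.104 0.012]
stA [ 0.588 -0.198  0.024]
stB [ 0.387 -0.256  0.024]
stC [ 0.417 -0.367  0.024]
stD [ 0.618 -0.309  0.024]
[0.28463921 0.61518467 0.38324543] [[-0.325 -0.946  0.   ]
 [-0.914  0.314  0.257]
 [-0.243  0.084 -0.966]] [[337.59080389   0.         325.01063756]
 [  0.         337.59080389 241.53631191]
 [  0.           0.           1.        ]]
tcp [0.2191 0.638  0.2367] rot [ 1.7991e+02 -1.0000e-02 -1.8960e+01] -> [ 2.8703  2.4329 -0.1108 -0.0527] t 0.1 w 0.0876
```

Call:
drive_tool:
  increments:
    - [[1,0.43,0.26,0,0],[1,0.86,0.52,0,0],[1,0.86,0.52,0,0]]

```text
time_s: 0.48
tcp_pos: [0.2985, 0.5428, 0.2378]
eef_rot: [180.0, -0.0, -19.1]
contact_force: [-0.5, 0.7, 1.0]
gripper_width: 0.0874
gripper_force: 0.0
```

Call:
drive_tool:
  increments:
    - [[1,0.43,0.26,0,0],[1,0.86,0.52,0,0],[1,0.86,0.52,0,0]]

```text
time_s: 0.85
tcp_pos: [0.3755, 0.4508, 0.2376]
eef_rot: [180.0, 0.0, -19.2]
contact_force: [-0.4, 1.3, 0.3]
gripper_width: 0.0878
gripper_force: 0.0
```

Call:
drive_tool:
  increments:
    - [[1,0.43,0.26,0,0],[1,0.86,0.52,0,0],[1,0.86,0.52,0,0]]

```text
time_s: 1.23
tcp_pos: [0.4527, 0.3589, 0.2373]
eef_rot: [180.0, 0.0, -19.2]
contact_force: [-0.1, 0.9, 0.2]
gripper_width: 0.0875
gripper_force: 0.0
```

Call:
drive_tool:
  increments:
    - [[1,0.43,0.26,0.15,-0.015],[1,0.86,0.52,0.3,-0.03],[1,0.86,0.52,0.3,-0.03],[1,0.86,0.52,0.3,-0.03]]

```text
time_s: 1.72
tcp_pos: [0.5285, 0.2692, 0.2013]
eef_rot: [180.0, 0.0, -8.2]
contact_force: [0.7, 0.6, 0.6]
gripper_width: 0.0875
gripper_force: 0.0
```

```bash
python3 - <<'E'
from h import *
im,m=look("pack");go(.53,.0,.2,-8)
m=camera_model("wrist")
E
```

```text
tcp [0.5283 0.2696 0.2017] rot [-1.7998e+02 -1.0000e-02 -8.1300e+00] -> [ 3.3170e-01  2.2224e+00  1.4300e-02 -4.0000e-04] t 1.77 w 0.0878
```

View pics/pack.png

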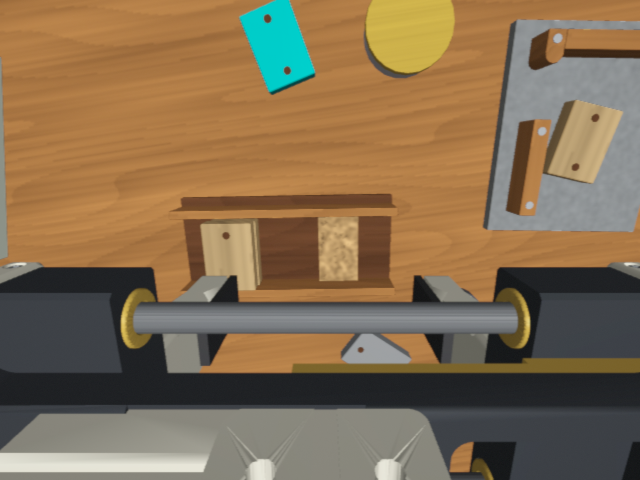

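The wrist view shows the empty pad at columns 319–358, rows 217–282, with the tray walls at rows ~200 and ~287. The board and mate are at the right. I'll move back so the camera is over the tray for a cleaner measurement.

Call:
drive_tool:
  increments:
    - [[1,-0.4,0,0.2,0],[1,-0.5,0,0.3,0],[1,-0.5,0,0.3,0],[1,-0.5,0,0.3,0]]

```text
time_s: 2.28
tcp_pos: [0.4699, 0.278, 0.1666]
eef_rot: [-179.9, -0.1, -8.1]
contact_force: [1.0, -0.2, -0.3]
gripper_width: 0.0881
gripper_force: 0.0
```

```bash
python3 - <<'E'
from h import *
im,m=look("pack2");go(.50,.02,.165,-8)
E
```

```text
tcp [0.47   0.2777 0.1664] rot [-1.7993e+02 -7.0000e-02 -8.1200e+00] -> [ 5.5070e-01  2.0909e+00  1.2000e-02 -3.0000e-04] t 2.33 w 0.0877
```

View pics/pack2.png

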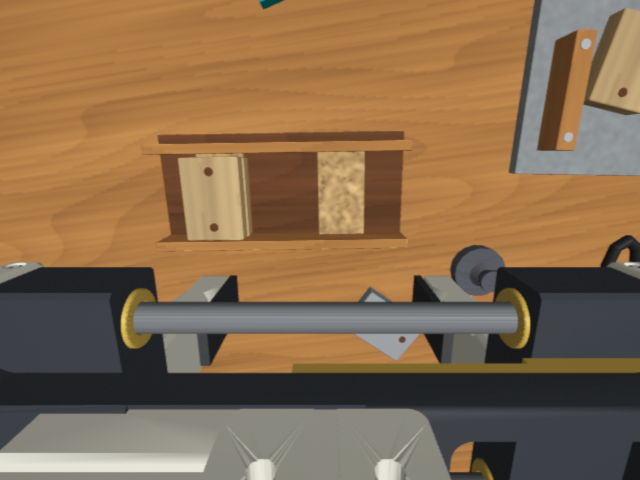

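The pad spans columns 318–365, rows 151–234 and is fully visible between the walls.

Call:
drive_tool:
  increments:
    - [[1,0.14,0.5,0,0],[1,0.28,1,0,0],[1,0.28,1,0,0]]

```text
time_s: 2.7
tcp_pos: [0.4861, 0.1499, 0.1661]
eef_rot: [-180.0, -0.0, -8.4]
contact_force: [0.2, 0.6, 0.2]
gripper_width: 0.0878
gripper_force: 0.0
```

Call:
drive_tool:
  increments:
    - [[1,0.14,0.5,0,0],[1,0.27,1,0,0],[1,0.27,1,0,0],[1,0.27,1,0,0]]

```text
time_s: 3.2
tcp_pos: [0.5013, 0.0299, 0.1659]
eef_rot: [-180.0, -0.0, -8.2]
contact_force: [-0.3, -0.5, 0.1]
gripper_width: 0.0876
gripper_force: 0.0
```

```bash
python3 - <<'E'
from h import *
im,m=look("board")
im=cv2.imread("pics/pack2.png");m=np.load("pics/pack2.npy",allow_pickle=True).item()
hsv=cv2.cvtColor(im,cv2.COLOR_BGR2HSV)
print([hsv[p[1],p[0]] for p in((340,190),(330,220),(280,190),(390,190),(340,147))])
roi=np.zeros(im.shape[:2],np.uint8);roi[135:250,300:380]=1
mk=((hsv[...,2]>130)&(hsv[...,1]<150)&(roi>0)).astype(np.uint8)
mk=cv2.morphologyEx(cv2.morphologyEx(mk,cv2.MORPH_CLOSE,np.ones((7,7))),cv2.MORPH_OPEN,np.ones((7,7)))
c=max(cv2.findContours(mk,0,2)[0],key=cv2.contourArea)[:,0]
P=ray(m,c,.016)[:,:2].astype(np.float32)*1000
print("pad",cv2.minAreaRect(P),cv2.boundingRect(c))
for rr in ([(150,149),(410,147)],[(160,240),(406,239)]):
  q=ray(m,rr,.038);d=q[0]-q[1];print(q.round(4),np.degrees(np.arctan2(-d[0],d[1])))
E
```

```text
[array([ 18, 113, 196], dtype=uint8), array([ 18, 108, 208], dtype=uint8), array([ 12, 153, 107], dtype=uint8), array([ 12, 151, 103], dtype=uint8), array([ 15, 154, 175], dtype=uint8)]
pad ((501.80255126953125, 259.6679992675781), (41.08108901977539, 72.35308837890625), 83.17222595214844) (317, 151, 48, 83)
[[0.5601 0.4044 0.038 ]
 [0.5328 0.2017 0.038 ]] -7.665203852744352
[[0.487  0.4161 0.038 ]
 [0.4588 0.2108 0.038 ]] -7.80559930804104
```

View pics/board.png

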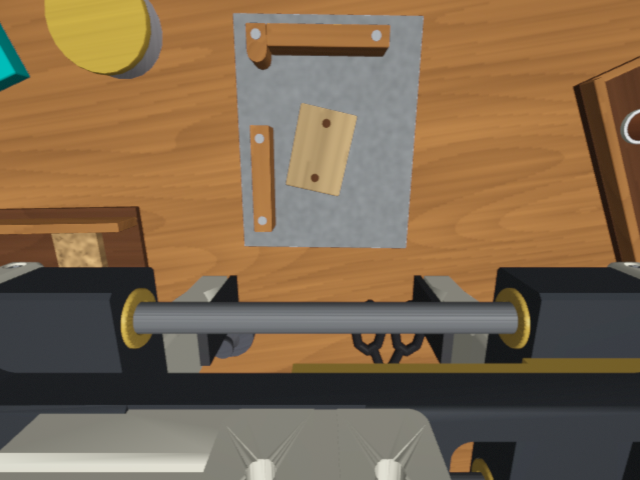

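The board spans (234,14)–(422,18)–(406,248)–(246,247). The long fence piece is at about (262,178), with its stub at (258,45), and the short fence is along row ~37. The mate has corners at (304,103), (356,115), (337,195) and (287,184).

```bash
cat >> h.py <<'E'
def rect(im,m,f,box,z,k=5):
    "f(h,s,v) mask in box (x0,y0,x1,y1): minAreaRect on plane z (mm), long-axis yaw"
    h,s,v=cv2.split(cv2.cvtColor(im,cv2.COLOR_BGR2HSV).astype(int)); mk=f(h,s,v).astype(np.uint8)
    b=np.zeros_like(mk);b[box[1]:box[3],box[0]:box[2]]=1;mk*=b
    mk=cv2.morphologyEx(cv2.morphologyEx(mk,cv2.MORPH_CLOSE,np.ones((9,9))),cv2.MORPH_OPEN,np.ones((k,k)))
    c=max(cv2.findContours(mk,0,2)[0],key=cv2.contourArea)[:,0]
    R=cv2.minAreaRect((ray(m,c,z)[:,:2]*1000).astype(np.float32));p=cv2.boxPoints(R)
    e=p[1]-p[0] if np.linalg.norm(p[1]-p[0])>np.linalg.norm(p[2]-p[1]) else p[2]-p[1]
    return np.round(R[0],1),np.round(R[1],1),round((np.degrees(np.arctan2(e[1],e[0]))+90)%180-90,2),cv2.boundingRect(c)
wood=lambda h,s,v:(v>150)&(s<140)&(s>40)&(h>12)&(h<28)
grey=lambda h,s,v:(s<40)&(v>60)
E
python3 - <<'E'
from h import *
im=cv2.imread("pics/board.png");m=np.load("pics/board.npy",allow_pickle=True).item()
hsv=cv2.cvtColor(im,cv2.COLOR_BGR2HSV);print([hsv[p[1],p[0]] for p in((320,150),(380,150),(262,178),(450,150))])
print("mate",rect(im,m,wood,(278,90,365,205),.028))
print("board",rect(im,m,lambda h,s,v:(s<60)&(v>60),(225,8,430,252),.012,3))
go(.46,-.26,.165,-30)
E
```

```text
[array([ 19,  99, 170], dtype=uint8), array([ 99,  12, 147], dtype=uint8), array([ 15, 155, 174], dtype=uint8), array([ 15, 155, 171], dtype=uint8)]
mate (array([571.4,  23.6]), array([45.9, 65.4]), np.float32(-20.76), (286, 104, 71, 92))
board (array([579.2,  17.5]), array([149.3, 188.8]), np.float32(-8.98), (233, 13, 191, 235))
tcp [0.5012 0.0304 0.1658] rot [-1.7998e+02 -4.0000e-02 -8.1600e+00] -> [0.004  2.4446 0.0071 0.0607] t 3.25 w 0.0877
```

Call:
drive_tool:
  increments:
    - [[1,0.1,0.5,0,0],[1,0.2,1,0,0],[1,0.2,1,0,0]]

```text
time_s: 3.62
tcp_pos: [0.5075, -0.0941, 0.1655]
eef_rot: [180.0, 0.0, -8.3]
contact_force: [0.6, 0.6, -0.0]
gripper_width: 0.0876
gripper_force: 0.0
```

Call:
drive_tool:
  increments:
    - [[1,0.1,0.5,0,0.025],[1,0.2,1,0,0.05],[1,0.2,1,0,0.075],[1,0.2,1,0,0.1],[1,0.2,1,0,0.12]]

```text
time_s: 4.25
tcp_pos: [0.515, -0.213, 0.1655]
eef_rot: [-180.0, -0.0, -51.5]
contact_force: [-0.5, 0.3, -0.4]
gripper_width: 0.0873
gripper_force: 0.0
```

Call:
drive_tool:
  increments:
    - [[1,0.1,0,0,0.03],[1,0.2,0,0,0.063],[1,0.2,0,0,0.063],[1,0.2,0,0,0.063]]

```text
time_s: 4.75
tcp_pos: [0.5292, -0.2321, 0.1654]
eef_rot: [180.0, 0.0, -73.8]
contact_force: [-0.3, 0.8, -0.1]
gripper_width: 0.0875
gripper_force: 0.0
```

```bash
python3 - <<'E'
from h import *
im,m=look("stock");s=r.get_state()
# predicted block location box
q=proj(m,[.531,-.308,.024])[0];print(q)
x,y=q.astype(int);b=(max(x-75,0),max(y-60,0),x+75,y+60)
R=rect(im,m,lambda h,s,v:(v>110)&(s<140)&(s>40)&(h>12)&(h<28),b,.024);print(R)
go(R[0][0]/1e3,R[0][1]/1e3,.08,R[2]-90,s)
cv2.imwrite("pics/stockc.png",im)
E
```

```text
[348.97189143 146.42748997]
(array([ 530.1, -310.6]), array([66.8, 46.6]), np.float32(17.5), (310, 113, 83, 61))
tcp [ 0.529  -0.2323  0.1655] rot [ 1.7999e+02  1.0000e-02 -7.3780e+01] -> [ 0.6294  0.1739  0.7127 -0.0036] t 4.8 w 0.0876
```

View pics/stock.png

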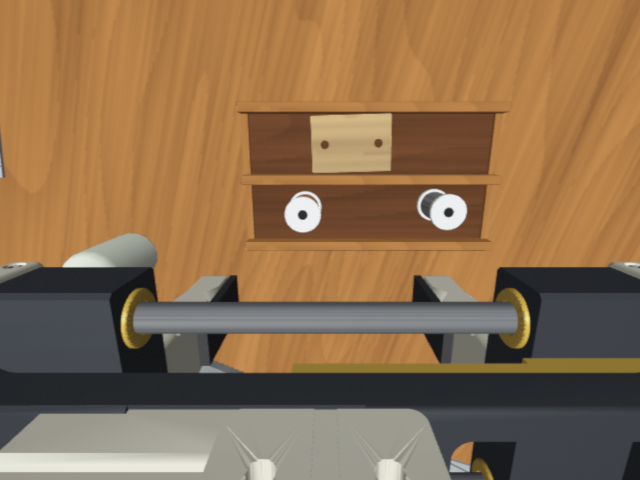

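The end block is clearly visible at columns 310–393, rows 113–173, and the spools are in the other lane.

Call:
drive_tool:
  increments:
    - [[1,0.3,0.09,0.2,-0.0036],[1,0.63,0.174,0.5,-0.0036],[1,0.63,0.174,0.7,-0.0036],[1,0.63,0.174,0.7,-0.0036]]

```text
time_s: 5.3
tcp_pos: [0.5281, -0.3113, 0.0797]
eef_rot: [179.8, 0.1, -72.7]
contact_force: [-0.3, 0.5, 1.0]
gripper_width: 0.0876
gripper_force: 0.0
```

```bash
python3 -c "
from h import *
go(.5301,-.3106,.0215,-72.5)"
```

```text
tcp [ 0.5281 -0.3113  0.0797] rot [ 1.798e+02  1.400e-01 -7.267e+01] -> [-4.000e-04 -1.760e-02  4.846e-01 -5.000e-04] t 5.3 w 0.0876
```

Call:
drive_tool:
  increments:
    - [[1,0,-0.017,0.2,0],[1,0,-0.017,0.4,0],[1,0,-0.017,0.485,0],[1,0,-0.017,0.485,0]]
  squeeze: 15

```text
time_s: 5.8
tcp_pos: [0.532, -0.3108, 0.0239]
eef_rot: [-180.0, -0.0, -72.7]
contact_force: [-0.5, 0.2, -0.4]
gripper_width: 0.0876
gripper_force: 0.0
```

Call:
drive_tool:
  increments:
    - [[-1,0,0,0,0],[-1,0,0,0,0],[-1,0,0,0,0],[-1,0,0,0,0],[-1,0,0,0,0]]

```text
time_s: 6.42
tcp_pos: [0.532, -0.3113, 0.0241]
eef_rot: [-180.0, -0.0, -72.7]
contact_force: [-1.4, 0.6, 5.9]
gripper_width: 0.0665
gripper_force: 15.0
```

Call:
drive_tool:
  increments:
    - [[-1,0,0,-0.15,0],[-1,0,0,-0.35,0],[-1,0,0,-0.6,0],[-1,0,0,-0.7,0],[-1,0,0,-0.7,0]]

```text
time_s: 7.05
tcp_pos: [0.5321, -0.3113, 0.1086]
eef_rot: [-179.9, -0.1, -72.7]
contact_force: [-0.4, 0.6, 0.0]
gripper_width: 0.0657
gripper_force: 15.0
```

```bash
python3 -c "
from h import *
go(.5714,.0236,.108,-110.8);print(r.get_state()['gripper_force'])"
```

```text
tcp [ 0.5321 -0.3113  0.1086] rot [-1.7989e+02 -6.0000e-02 -7.2740e+01] -> [-2.5679 -1.1406  0.0048  0.1057] t 7.05 w 0.0657
14.999869912862778
```

Call:
drive_tool:
  increments:
    - [[-1,-0.4,-0.18,0,0],[-1,-0.856,-0.38,0,0],[-1,-0.856,-0.38,0,0]]

```text
time_s: 7.42
tcp_pos: [0.5445, -0.1962, 0.1064]
eef_rot: [179.9, 0.1, -72.5]
contact_force: [-0.2, -0.2, -0.8]
gripper_width: 0.0658
gripper_force: 15.0
```

Call:
drive_tool:
  increments:
    - [[-1,-0.4,-0.18,0,0],[-1,-0.856,-0.38,0,0],[-1,-0.856,-0.38,0,0]]

```text
time_s: 7.8
tcp_pos: [0.5579, -0.0852, 0.1066]
eef_rot: [179.9, 0.0, -72.5]
contact_force: [0.6, 1.1, -0.4]
gripper_width: 0.0658
gripper_force: 15.0
```

Call:
drive_tool:
  increments:
    - [[-1,-0.3,-0.13,0,0.025],[-1,-0.6,-0.27,0,0.05],[-1,-0.856,-0.38,0,0.075],[-1,-0.856,-0.38,0,0.106],[-1,-0.856,-0.38,0,0.106]]

```text
time_s: 8.43
tcp_pos: [0.5704, 0.0229, 0.1065]
eef_rot: [179.9, -0.1, -110.9]
contact_force: [0.1, -0.4, -0.6]
gripper_width: 0.0658
gripper_force: 15.0
```

```bash
python3 -c "
from h import *
im,m=look('held');s=r.get_state()
go(.5714,.0236,.0445,-110.8,s)"
```

```text
tcp [0.5704 0.0227 0.1066] rot [ 1.7994e+02 -5.0000e-02 -1.1076e+02] -> [-9.600e-03 -4.900e-03  5.177e-01  1.000e-04] t 8.47 w 0.0657
```

View pics/held.png

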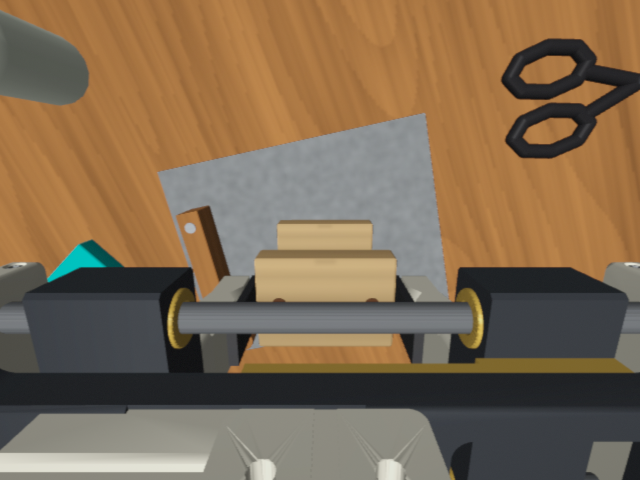

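The held block sits parallel over the mate and is centred on it (centre columns 326 and 324). I'll lower it now.

Call:
drive_tool:
  increments:
    - [[-1,-0.01,-0.005,0.2,0],[-1,-0.01,-0.005,0.4,0],[-1,-0.01,-0.005,0.48,0],[-1,-0.01,-0.005,0.5,0],[-1,-0.01,-0.005,0.5,0]]

```text
time_s: 9.1
tcp_pos: [0.5722, 0.0245, 0.0479]
eef_rot: [-180.0, 0.0, -110.9]
contact_force: [0.4, 0.6, -0.6]
gripper_width: 0.0655
gripper_force: 15.0
```

Call:
drive_tool:
  increments:
    - [[-1,0,0,0.008,0],[-1,0,0,0.012,0],[-1,0,0,0.016,0],[-1,0,0,0.016,0]]

```text
time_s: 9.6
tcp_pos: [0.5718, 0.0247, 0.0456]
eef_rot: [-180.0, 0.0, -110.9]
contact_force: [-0.2, 0.6, -0.5]
gripper_width: 0.0658
gripper_force: 15.0
```

Call:
drive_tool:
  increments:
    - [[-1,0,0,0.004,0],[-1,0,0,0.008,0],[-1,0,0,0.008,0]]

```text
time_s: 9.98
tcp_pos: [0.5718, 0.0246, 0.0444]
eef_rot: [180.0, -0.0, -110.9]
contact_force: [-0.3, -0.1, 0.1]
gripper_width: 0.0657
gripper_force: 15.0
```

Call:
drive_tool:
  increments:
    - [[-1,0,0,0.004,0],[-1,0,0,0.008,0],[-1,0,0,0.008,0]]

```text
time_s: 10.35
tcp_pos: [0.5718, 0.0247, 0.0441]
eef_rot: [-180.0, 0.0, -110.9]
contact_force: [-2.8, 0.6, 5.7]
gripper_width: 0.0657
gripper_force: 15.0
```

Call:
drive_tool:
  increments:
    - [[0.7,0,0,0,0],[0.7,0,0,0,0],[0.8,0,0,0,0],[0.8,0,0,0.07,0],[0.8,0,0,0.135,0]]
  squeeze: 10

```text
time_s: 10.98
tcp_pos: [0.5716, 0.0246, 0.0266]
eef_rot: [180.0, -0.0, -110.9]
contact_force: [-0.3, -0.2, 0.2]
gripper_width: 0.0786
gripper_force: 0.0
```

Call:
drive_tool:
  increments:
    - [[-1,0,0,0,0],[-1,0,0,0,0],[-1,0,0,0,0],[-1,0,0,0,0]]

```text
time_s: 11.48
tcp_pos: [0.5719, 0.0247, 0.0275]
eef_rot: [-180.0, 0.0, -110.9]
contact_force: [-0.4, 0.1, 0.2]
gripper_width: 0.0657
gripper_force: 10.0
```

```bash
python3 -c "
from h import *
a=np.radians(-9);R=np.array([[np.cos(a),-np.sin(a)],[np.sin(a),np.cos(a)]])
c=np.array([.5792,.0175]); p=c+R@[-.008,-.018]
s=r.get_state();print(p,((s['tcp_pos'][:2]-c)@R).round(4),'home',c+R@[.032,.022],s['contact_force'],s['gripper_force'])
go(*p,.027,-99,s)"
```

```text
[0.56848267 0.00097309] [-0.0084  0.0059] home [0.61424759 0.03422324] [-0.38399801  0.06784899  0.23557981] 9.999580755829811
tcp [0.5719 0.0247 0.0275] rot [-1.7999e+02  1.0000e-02 -1.1090e+02] -> [ 0.1944 -0.0441  0.0041 -0.033 ] t 11.47 w 0.0657
```

Call:
drive_tool:
  increments:
    - [[-1,0.05,-0.01,0,-0.008],[-1,0.1,-0.02,0,-0.017],[-1,0.15,-0.035,0,-0.025],[-1,0.194,-0.044,0,-0.033],[-1,0.194,-0.044,0,-0.033]]

```text
time_s: 12.1
tcp_pos: [0.5684, 0.0008, 0.0274]
eef_rot: [-180.0, 0.0, -99.1]
contact_force: [-0.3, 0.9, -1.0]
gripper_width: 0.066
gripper_force: 10.0
```

Call:
drive_tool:
  increments:
    - [[0.7,0,0,0,0],[0.7,0,0,0,0],[0.7,0,0,-0.1,0],[0.7,0,0,-0.3,0],[0.7,0,0,-0.45,0]]

```text
time_s: 12.72
tcp_pos: [0.5689, 0.0012, 0.0831]
eef_rot: [-179.9, 0.0, -99.0]
contact_force: [0.4, -0.2, -0.2]
gripper_width: 0.0747
gripper_force: 0.0
```

Call:
drive_tool:
  increments:
    - [[0.4,0,0,0,-0.028],[0.4,0,0,0,-0.056],[0.4,0,0,0,-0.084],[0.4,0,0,0,-0.112],[0.4,0,0,0,-0.14]]

```text
time_s: 13.35
tcp_pos: [0.5687, 0.0012, 0.0823]
eef_rot: [-180.0, -0.0, -48.3]
contact_force: [-0.3, 0.5, 0.1]
gripper_width: 0.0616
gripper_force: 0.0
```

Call:
drive_tool:
  increments:
    - [[0.4,0,0,0,-0.028],[0.4,0,0,0,-0.056],[0.4,0,0,0,-0.084],[0.4,0,0,0,-0.11],[0.4,0,0,0,-0.11]]

```text
time_s: 13.98
tcp_pos: [0.5687, 0.0011, 0.0821]
eef_rot: [-180.0, -0.0, -9.1]
contact_force: [-0.9, 0.4, 0.2]
gripper_width: 0.0612
gripper_force: 0.0
```

```bash
python3 -c "
from h import *
im,m=look('pair');s=r.get_state();go(.56848,.00097,.027,-9,s)"
```

```text
tcp [0.5687 0.0011 0.082 ] rot [-1.7998e+02 -4.0000e-02 -9.2200e+00] -> [-0.0013  0.0017  0.4584 -0.0006] t 14.03 w 0.0611
```

View pics/pair.png

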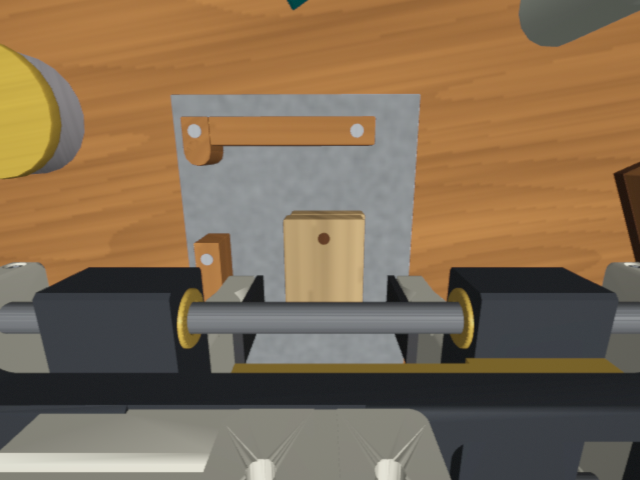

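The pair is stacked evenly and squared to the board at columns 285–364, between the open fingers.

Call:
drive_tool:
  increments:
    - [[0.4,0,0,0.2,0],[0.4,0,0,0.4,0],[0.4,0,0,0.455,0],[0.4,0,0,0.455,0]]
  squeeze: 8

```text
time_s: 14.52
tcp_pos: [0.5685, 0.001, 0.0268]
eef_rot: [180.0, 0.0, -9.1]
contact_force: [0.4, 1.0, -0.2]
gripper_width: 0.0616
gripper_force: 0.0
```

Call:
drive_tool:
  increments:
    - [[-1,0,0,0,0],[-1,0,0,0,0],[-1,0,0,0,0],[-1,0,0,0,0]]

```text
time_s: 15.02
tcp_pos: [0.5689, 0.0011, 0.0276]
eef_rot: [-180.0, -0.1, -9.0]
contact_force: [-1.3, -0.3, 6.3]
gripper_width: 0.0457
gripper_force: 8.0
```

Call:
drive_tool:
  increments:
    - [[-1,0.1,0,0,0],[-1,0.2,0,0,0],[-1,0.27,0,0,0],[-1,0.3,0,0,0],[-1,0.3,0,0,0]]

```text
time_s: 15.65
tcp_pos: [0.604, -0.0048, 0.0274]
eef_rot: [180.0, 0.0, -9.0]
contact_force: [-1.9, -1.1, 6.6]
gripper_width: 0.046
gripper_force: 8.0
```

```bash
python3 -c "
from h import *
s=r.get_state();print(s['contact_force'],s['gripper_force']);go(.61425,.03422,.027,-9,s)"
```

```text
[-1.85240222 -1.12094707  6.55391038] 8.000263944268227
tcp [ 0.604  -0.0048  0.0274] rot [179.99   0.    -9.02] -> [ 3.330e-02 -3.349e-01  3.600e-03 -1.000e-04] t 15.65 w 0.046
```

Call:
drive_tool:
  increments:
    - [[-1,0.012,0,0,0],[-1,0.024,0,0,0],[-1,0.024,0,0,0]]

```text
time_s: 16.02
tcp_pos: [0.6064, -0.0052, 0.0274]
eef_rot: [180.0, 0.0, -9.0]
contact_force: [-3.7, -0.5, 8.0]
gripper_width: 0.0462
gripper_force: 8.0
```

Call:
drive_tool:
  increments:
    - [[-1,0.008,0,0,0],[-1,0.012,0,0,0],[-1,0.012,0,0,0]]

```text
time_s: 16.4
tcp_pos: [0.6077, -0.0054, 0.0274]
eef_rot: [180.0, 0.0, -9.0]
contact_force: [-4.8, 0.1, 7.8]
gripper_width: 0.0459
gripper_force: 8.0
```

Call:
drive_tool:
  increments:
    - [[-1,0.008,0,0,0],[-1,0.012,0,0,0],[-1,0.012,0,0,0]]

```text
time_s: 16.77
tcp_pos: [0.6085, -0.0056, 0.0273]
eef_rot: [180.0, 0.1, -9.0]
contact_force: [-5.6, 1.7, 8.0]
gripper_width: 0.0459
gripper_force: 8.0
```

Call:
drive_tool:
  increments:
    - [[-1,0.008,0,0,0],[-1,0.016,0,0,0],[-1,0.016,0,0,0]]

```text
time_s: 17.15
tcp_pos: [0.6093, -0.0057, 0.0266]
eef_rot: [180.0, 0.2, -9.0]
contact_force: [-9.0, 3.6, 8.0]
gripper_width: 0.0458
gripper_force: 8.0
```

Call:
drive_tool:
  increments:
    - [[-1,0.008,0,0,0],[-1,0.016,0,0,0],[-1,0.016,0,0,0]]

```text
time_s: 17.52
tcp_pos: [0.6103, -0.0059, 0.0261]
eef_rot: [179.9, 0.3, -9.1]
contact_force: [-8.5, 4.2, 4.4]
gripper_width: 0.0462
gripper_force: 8.0
```

Call:
drive_tool:
  increments:
    - [[-1,-0.02,-0.08,0,0],[-1,-0.02,-0.16,0,0],[-1,-0.02,-0.24,0,0],[-1,-0.02,-0.29,0,0],[-1,-0.02,-0.29,0,0]]

```text
time_s: 18.15
tcp_pos: [0.6159, 0.0295, 0.0263]
eef_rot: [-180.0, 0.1, -9.0]
contact_force: [-5.1, 4.1, -1.3]
gripper_width: 0.0458
gripper_force: 8.0
```

Call:
drive_tool:
  increments:
    - [[-1,0,-0.01,0,0],[-1,0,-0.025,0,0],[-1,0,-0.025,0,0]]

```text
time_s: 18.52
tcp_pos: [0.6162, 0.0315, 0.0263]
eef_rot: [180.0, 0.1, -9.0]
contact_force: [-5.0, -0.5, 0.0]
gripper_width: 0.0455
gripper_force: 8.0
```

Call:
drive_tool:
  increments:
    - [[-1,0,-0.008,0,0],[-1,0,-0.014,0,0],[-1,0,-0.014,0,0]]

```text
time_s: 18.9
tcp_pos: [0.6164, 0.033, 0.0263]
eef_rot: [180.0, 0.1, -9.0]
contact_force: [-5.2, -0.8, -1.0]
gripper_width: 0.0464
gripper_force: 8.0
```

Call:
drive_tool:
  increments:
    - [[-1,0,-0.008,0,0],[-1,0,-0.014,0,0],[-1,0,-0.014,0,0]]

```text
time_s: 19.27
tcp_pos: [0.6166, 0.034, 0.0263]
eef_rot: [179.9, 0.1, -9.0]
contact_force: [-5.4, -5.2, -0.3]
gripper_width: 0.0458
gripper_force: 8.0
```

Call:
drive_tool:
  increments:
    - [[-1,0,-0.008,0,0],[-1,0,-0.014,0,0],[-1,0,-0.014,0,0]]

```text
time_s: 19.65
tcp_pos: [0.6166, 0.0341, 0.0263]
eef_rot: [179.8, 0.2, -9.0]
contact_force: [-4.4, -12.7, -0.4]
gripper_width: 0.0458
gripper_force: 8.0
```

Call:
drive_tool:
  increments:
    - [[-1,0.008,0,0,0],[-1,0.016,0,0,0],[-1,0.016,0,0,0]]

```text
time_s: 20.02
tcp_pos: [0.6168, 0.0341, 0.0261]
eef_rot: [179.8, 0.3, -9.1]
contact_force: [-9.8, -8.6, 5.1]
gripper_width: 0.0461
gripper_force: 8.0
```

```bash
python3 - <<'E'
from h import *
im,m=look("home");cv2.imwrite("pics/homec.png",cv2.resize(im[80:290,180:440],None,fx=2.8,fy=2.8))
E
```

```text
(no output)
```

View pics/homec.png

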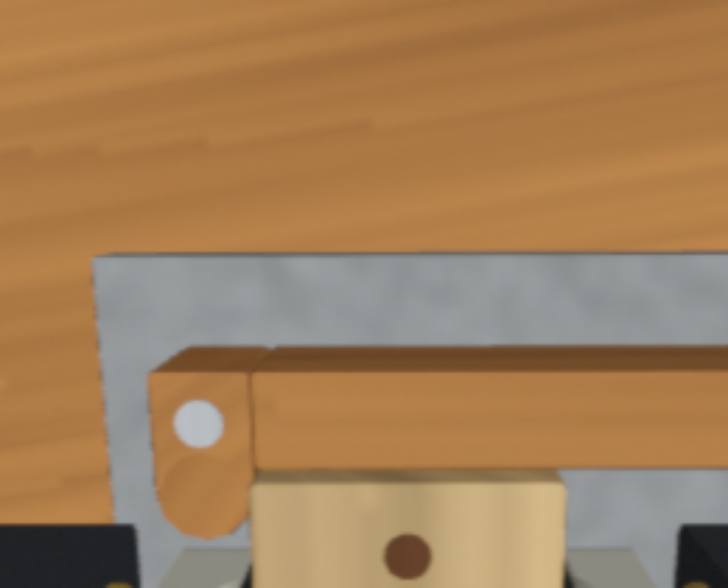

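The upper block is tight against both fences: no gap shows at the short fence (row 468 of the crop) or at the stub. I'll firm the grip, ease off the fences and lift.

Call:
drive_tool:
  increments:
    - [[-1,0,0,0,0],[-1,0,0,0,0],[-1,-0.03,0.015,0,0],[-1,-0.05,0.03,0,0],[-1,-0.05,0.03,0,0]]
  squeeze: 25

```text
time_s: 20.7
tcp_pos: [0.6141, 0.0341, 0.0272]
eef_rot: [-179.9, -0.1, -9.0]
contact_force: [-0.0, 0.7, -2.0]
gripper_width: 0.0458
gripper_force: 25.0
```

Call:
drive_tool:
  increments:
    - [[-1,0,0,-0.08,0],[-1,0,0,-0.25,0],[-1,0,0,-0.5,0],[-1,0,0,-0.75,0],[-1,0,0,-0.75,0]]

```text
time_s: 21.32
tcp_pos: [0.6154, 0.0345, 0.1205]
eef_rot: [-179.8, -0.3, -9.0]
contact_force: [-0.1, -0.3, -0.9]
gripper_width: 0.046
gripper_force: 25.0
```

```bash
python3 -c "
from h import *
s=r.get_state();print(s['gripper_force'],s['contact_force']);go(.5018,.2597,.115,-7.2,s)"
```

```text
24.992497712373734 [-0.11266417 -0.28085576 -0.91966492]
tcp [0.6154 0.0345 0.1205] rot [-179.85   -0.34   -8.97] -> [-1.2282 -1.7064  0.0455 -0.0049] t 21.32 w 0.046
```

Call:
drive_tool:
  increments:
    - [[-1,-0.3,-0.42,0,0],[-1,-0.61,-0.85,0,0],[-1,-0.61,-0.85,0,0]]

```text
time_s: 21.7
tcp_pos: [0.5555, 0.1492, 0.117]
eef_rot: [-180.0, -0.0, -8.8]
contact_force: [0.9, 0.1, -0.8]
gripper_width: 0.0459
gripper_force: 25.0
```

Call:
drive_tool:
  increments:
    - [[-1,-0.3,-0.42,0,-0.005],[-1,-0.6,-0.85,0,-0.005],[-1,-0.6,-0.85,0,-0.005],[-1,-0.6,-0.85,0,-0.005]]

```text
time_s: 22.2
tcp_pos: [0.5018, 0.2579, 0.1165]
eef_rot: [180.0, 0.0, -7.2]
contact_force: [0.5, -0.8, -1.3]
gripper_width: 0.0457
gripper_force: 25.0
```

```bash
python3 - <<'E'
from h import *
a=np.radians(-9);u=np.array([np.cos(a),np.sin(a)])
m=np.load("pics/home.npy",allow_pickle=True).item()
e=ray(m,(326.4,252.5),.044)[0,:2];print("front edge rel tcp at home",(e-[.6168,.0341])@u)
im,m=look("over");s=r.get_state();a=np.radians(s["eef_rot"][2]);u=np.array([np.cos(a),np.sin(a)])
f=ray(m,(326.4,252.5),s["tcp_pos"][2]+.0176)[0,:2];print("if same row",(f-s["tcp_pos"][:2])@u)
h=cv2.cvtColor(im,cv2.COLOR_BGR2HSV);print(h[240:275,326].tolist())
t=np.radians(-7.2);p=np.array([.5018,.2597])+.0025*np.array([np.cos(t),np.sin(t)]);print(p,s["contact_force"]);go(*p,.06,-7.2,s)
E
```

```text
front edge rel tcp at home 0.030662937377770327
if same row 0.030121677863291486
[[19, 114, 123], [18, 109, 133], [19, 102, 165], [19, 109, 141], [18, 111, 136], [19, 113, 135], [18, 109, 133], [18, 112, 132], [18, 113, 129], [18, 111, 126], [18, 114, 123], [18, 114, 123], [18, 106, 152], [19, 98, 180], [19, 96, 183], [19, 96, 183], [19, 98, 183], [18, 98, 183], [19, 98, 183], [19, 98, 183], [19, 96, 183], [19, 96, 183], [19, 98, 183], [19, 96, 184], [19, 96, 184], [19, 96, 183], [18, 97, 184], [19, 96, 183], [19, 96, 183], [19, 97, 181], [18, 105, 160], [13, 135, 117], [11, 150, 107], [12, 148, 107], [11, 150, 107]]
[0.50428029 0.25938667] [-0.27690566 -0.24999791 -0.66199899]
tcp [0.502  0.2572 0.1166] rot [ 1.7998e+02  1.0000e-02 -7.2400e+00] -> [ 1.630e-02 -2.020e-02  4.714e-01 -1.000e-04] t 22.25 w 0.0459
```

Call:
drive_tool:
  increments:
    - [[-1,0.018,-0.02,0.15,0],[-1,0.018,-0.02,0.35,0],[-1,0.018,-0.02,0.47,0],[-1,0.018,-0.02,0.47,0],[-1,0.018,-0.02,0.47,0]]

```text
time_s: 22.88
tcp_pos: [0.5049, 0.2599, 0.061]
eef_rot: [-180.0, -0.0, -7.2]
contact_force: [-0.1, 0.7, -0.5]
gripper_width: 0.0462
gripper_force: 25.0
```

```bash
python3 -c "
from h import *
s=r.get_state();go(.5044,.2594,.034,-7.2,s)"
```

```text
tcp [0.5049 0.2599 0.061 ] rot [-1.7997e+02 -4.0000e-02 -7.2400e+00] -> [-3.300e-03  4.700e-03  2.247e-01 -1.000e-04] t 22.88 w 0.0462
```

Call:
drive_tool:
  increments:
    - [[-1,-0.003,0.005,0.08,0],[-1,-0.003,0.005,0.16,0],[-1,-0.003,0.005,0.22,0],[-1,-0.003,0.005,0.22,0]]

```text
time_s: 23.38
tcp_pos: [0.5034, 0.2591, 0.0331]
eef_rot: [179.9, 0.1, -7.2]
contact_force: [0.3, -0.7, -0.8]
gripper_width: 0.0456
gripper_force: 25.0
```

Call:
drive_tool:
  increments:
    - [[-1,0,0,0.006,0],[-1,0,0,0.012,0],[-1,0,0,0.012,0]]

```text
time_s: 23.75
tcp_pos: [0.5039, 0.2595, 0.0326]
eef_rot: [-180.0, -0.0, -7.2]
contact_force: [0.4, 0.9, -0.2]
gripper_width: 0.0459
gripper_force: 25.0
```

Call:
drive_tool:
  increments:
    - [[-1,0,0,0.005,0],[-1,0,0,0.01,0],[-1,0,0,0.01,0]]

```text
time_s: 24.12
tcp_pos: [0.5038, 0.2594, 0.0312]
eef_rot: [180.0, 0.0, -7.2]
contact_force: [-0.3, -0.7, -0.1]
gripper_width: 0.0455
gripper_force: 25.0
```

Call:
drive_tool:
  increments:
    - [[-1,0,0,0.004,0],[-1,0,0,0.007,0],[-1,0,0,0.007,0]]

```text
time_s: 24.5
tcp_pos: [0.5038, 0.2594, 0.0304]
eef_rot: [180.0, 0.0, -7.2]
contact_force: [-0.7, -0.2, -0.3]
gripper_width: 0.0458
gripper_force: 25.0
```

Call:
drive_tool:
  increments:
    - [[-1,0,0,0.004,0],[-1,0,0,0.007,0],[-1,0,0,0.007,0]]

```text
time_s: 24.88
tcp_pos: [0.5039, 0.2594, 0.0301]
eef_rot: [-180.0, -0.0, -7.2]
contact_force: [-2.0, -1.2, 5.3]
gripper_width: 0.0458
gripper_force: 25.0
```

Contact. I'll release gently, retreat straight up, then back off for a look.

Call:
drive_tool:
  increments:
    - [[0.2,0,0,0,0],[0.3,0,0,0,0],[0.5,0,0,0,0],[0.5,0,0,-0.02,0],[0.5,0,0,-0.05,0]]

```text
time_s: 25.5
tcp_pos: [0.5038, 0.2594, 0.0357]
eef_rot: [180.0, 0.0, -7.2]
contact_force: [-0.3, -0.7, 0.3]
gripper_width: 0.0657
gripper_force: 0.0
```

Call:
drive_tool:
  increments:
    - [[0.5,0,0,-0.2,0],[0.5,0,0,-0.5,0],[0.5,0,0,-1,0],[0.5,0,0,-1,0]]

```text
time_s: 26.0
tcp_pos: [0.5063, 0.2614, 0.1611]
eef_rot: [-179.6, -0.4, -7.2]
contact_force: [0.3, -0.0, -0.8]
gripper_width: 0.0659
gripper_force: 0.0
```

Call:
drive_tool:
  increments:
    - [[0.5,-0.3,0,-0.1,0],[0.5,-0.5,0,-0.1,0],[0.5,-0.5,0,-0.1,0],[0.5,-0.5,0,-0.1,0]]

```text
time_s: 26.5
tcp_pos: [0.4445, 0.2671, 0.1676]
eef_rot: [-180.0, -0.0, -7.2]
contact_force: [1.1, 0.8, 0.3]
gripper_width: 0.0656
gripper_force: 0.0
```

```bash
python3 - <<'E'
from h import *
im,m=look("final");q=proj(m,[.5018,.2597,.048])[0];print(q,r.get_state()["tcp_pos"])
x,y=q.astype(int);print(rect(im,m,wood,(x-50,y-75,x+50,y+75),.048))
y0,x0=max(y-110,0),max(x-180,0);cv2.imwrite("pics/finalc.png",cv2.resize(im[y0:y+110,x0:x+130],None,fx=2.4,fy=2.4))
E
```

```text
[324.95860432 167.15785464] [0.44464308 0.26698205 0.16741749]
(array([502. , 259.4]), array([45.9, 65.4]), np.float32(-7.19), (295, 122, 61, 88))
```

View pics/finalc.png

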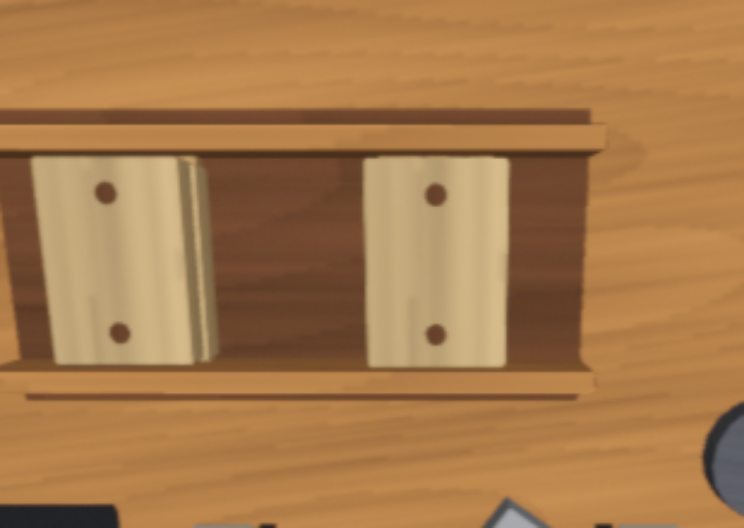

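The pair lies flat and centred in the bay (crop columns 365–508). It measures (502.0, 259.4) mm against the pad centre at (501.8, 259.7) mm, and the packed pair is untouched.

```bash
python3 -c "
from plant import job
print(job.close_job())"
```

```text
the job is handed in; nothing more can be done
None
```

I squared the end block and its mate against both fences, moved the pair in one grip, set it down in the empty bay and handed the job in at about 27 s. The upper block measured about 0.4 mm off the pad centre; no verdict was returned.

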